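Mark a cut line along the try square and snap the marker back into its cap

TASK

Pull the paint marker out of its cap in the wooden dock and, its nib pressed lightly on the plywood, draw the cut line close along the free long edge of the try square's blade, from the board's near edge (by the square's stock) to its far edge, in one slow unbroken stroke (about 4 cm a second) with no mark elsewhere on the board. Then push the marker upright into its cap until it clicks, keep pressing past the click until its collar has squeezed the rubber ring fully down, and finish like that, still gripping the marker and pressing it down. Leave the tape measure, the pipe tee and the wood offcut where they are.

Things in the scene. Friction and masses are not known exactly. Their poses are not given: they have to be found in the camera images.
- marker: valve-action paint marker, 146 mm long, 60 g, round (yaw does not matter). Origin at the tip of the unpressed nib, z up along the barrel. It starts upright, nib down, snapped into its cap; pulling it out takes about 10 N. From the tip up: 5 mm nib, white neck 10.5 mm across with a 16 mm bead at 20 to 21 mm, collar from 36 to 47 mm, barrel to the top
- barrel (a point): where to grip: on the marker's axis, 105 mm above the nib's tip, 41 mm below its top; round barrel 19 mm across, aluminium with a white sleeve at the top
- collar (a point): centre of the flat underside of the marker's white collar (24 mm across), 36 mm above the nib's tip; axes as the marker's
- nib_tip (a point): tip of the marker's nib; moves with the nib
- nib (a joint): how far the spring nib is pushed up into the marker, 0 to 0.003 m (0 = free); 0.4 N to start it, 1.6 N at full travel, where it stops hard. It marks only when pushed in by more than 0.4 mm: 1 to 2.5 mm is right
- board: fixed plywood board 150 mm (x) by 240 mm (y), 18 mm thick, on two battens: top 38 mm above the bench. Origin on the bench under its centre. A try square lies on it: dark wooden stock against the near (-x) edge, 11 mm higher than the board's top; steel blade 3 mm thick, running along x from y = -30 to +10 mm. Its free long edge is the one at y = -30 mm, on the side away from the stock
- clamp_top (a point): top of the grey F-clamp that holds the blade down at the board's far edge, 98 mm above the bench, 33 mm beside the line; fixed
- line_start (a point): start of the line, on the board's top, 13 mm in from its near edge and 3 mm beside the blade's free edge (so that the 5 mm nib all but touches the blade); axes as the board's: x runs along the blade towards the line's end, y towards the blade, z up
- line_end (a point): end of the line, 124 mm further along the blade, 13 mm in from the board's far edge; axes as the board's
- dock: fixed wooden block 64 mm (x) by 110 mm (y), 44 mm high, with the marker's grey cap sunk in it, mouth up, 22 mm from the centre along its +y, and four small drilled holes in its other half (not used here). Origin on the bench under its centre
- cap_mouth (a point): centre of the top of the free rubber ring on the cap's rim, 56 mm above the bench; z up. Bore 19 mm wide, 45 mm deep. Spring snaps sit 9 mm down: the push rises to 10 to 12 N with the collar's underside 7 mm above this point, then the bead clicks past and is drawn down by some 8 N. The collar meets the ring at this height and lies 2.5 mm lower when home
- ring (a joint): how far the black rubber ring is squeezed down, 0 to 0.0025 m (0 = free): 3.5 N per mm, about 9 N when fully squeezed, where it stops hard; it springs back when not pressed
- tape: tape measure, 73 x 92 x 33 mm, lying loose on the board on the stock's side of the blade; leave it
- grey_tee: grey plastic pipe tee, 58 x 82 x 35 mm, loose on the bench some 9 cm behind (+x of) the dock; leave it
- wood_bit: wood offcut, 40 x 70 x 22 mm, loose on the bench some 9 cm before (-x of) the dock; leave it

How it is judged:
By the outcome, as a careful person would: the job done as asked, in the order asked, and still so for the second after the job is handed in, while the arm keeps its last pose, push and grip.
It also fails if it takes over 54 s, if anything falls off the work surface, if the arm or the gripper's body presses on something with over 40 N, if the wrist force passes 120 N, or if a joint passes its speed limit or range.

ROBOT

A 6-joint arm with a two-finger parallel gripper is mounted at the origin on a cart in front of the work surface, level with it; the furniture and walls round the work are solid. World frame = base frame: x ahead of the robot, y to its left, z up, the work surface at z = 0. Lengths are in m, angles in rad, forces in N, time in s.
With the tool pointing down it reaches from about 0.25 to 0.775 m from the base axis. Payload 4 kg.
Tool frame: the origin (TCP) lies midway between the tips of the shut fingers; the grasp point (between the pads) lies 19 mm behind it; z points along the fingers, y is the line along which they close (so a half turn about z gives the same grasp; the last joint's range is limited). The gripper opens to 94 mm and grips with 3 to 60 N. Pads are 16 mm wide; open, the fingers measure 119 mm over their backs; the gripper's body (75 mm by 177 mm) begins 78 mm behind the grasp point.
Start: joints at [-1.236, 0.087, 1.371, -0, 1.684, -0.103], TCP at [0.233, -0.498, 0.182] pointing down, gripper open.
Joint ranges: [-3.1, 3.1], [-0.76, 2.03], [0.27, 2.55], [-1.08, 4.22], [0.17, 2.65], [-2.57, 2.57]. Speed limits (rad/s): [2.79, 2.79, 3.14, 3.14, 3.14, 3.14].

INTERFACE

Orientations are given as a unit quaternion [x, y, z, w].
In Python, from rig import ctrl gives the robot as it stands.
- The arm moves only by the shell command python3 drive.py 'ROWS' [FORCE]. ROWS is a JSON object whose key "steps" holds a list of rows, 1 to 12 of them, each of 5 numbers: the finger opening in m, then dx, dy, dz in shares of the most that a row can go, 1 being 50 mm, then a turn about the tool's z in units of 0.1 rad; each row shifts and turns the commanded pose from where the row before left it, along the tool's axes as they then stand; what a row does not reach is not made up. A row lasts 1/10 s, in which the tool goes at most 0.05 m and 0.15 rad, less where a joint would pass 70% of its speed; a pose out of reach is approached as far as the arm can. The fingers move at their own pace and stop on an object; FORCE is the grip in N (left out, the last holds). Time passes only in rows, so rows that do not move let the fingers close. It prints the time, the measured TCP pose, the force, the opening and the grip force at its end. Input that does not fit is refused with a message, and nothing moves.
- ctrl.get_state(): the state, without advancing time (a new reading comes with each control period).
- ctrl.get_image(name): name is "side" or "top" or "wrist"; returns the picture (480x640x3 uint8, red, green, blue); there is no depth.
- ctrl.get_calibration(name): a dict with "fx", "fy", "cx", "cy" (pixels), "distortion" ([k1, k2, p1, p2, k3] as OpenCV has them; the pictures are not rectified), "T" (4x4, takes a point from camera to world coordinates). Camera axes: x right, y up, looking along -z (the intrinsics and any distortion apply to the point x, -y, -z); pixel columns grow to the right and rows downward; lengths in m; the calibration is good to about 2 mm. A picture is of the moment at which its call begins: read the wrist's pose just before it. get_calibration takes no time and is no camera call; for the wrist camera it gives the pose at the moment of the call.
- ctrl.hand_in(): hands the job in; it is judged then, once.
The state is a dict: "time_s": time; "joint_pos": joint angles; "joint_vel": joint speeds; "joint_efforts": joint torques, N m; "tcp_pos": TCP position; "tool_rot": TCP orientation; "wrist_force": force on the tool from outside, world axes, zero at the start; "torque": the same for the moment, N m; "gripper_width": finger opening in m; "grip_force": force on a finger pad.
Only numpy, scipy, OpenCV 4.12 (cv2) and the standard library are available. Lean on these libraries where they do the work, as an engineer would, in place of code of your own. Each camera call takes 0.05 s, during which the arm holds its last target. There are 200 camera calls.

## Working session

There is one attempt and no reset: what is moved stays moved. The work goes in short steps, Python scripts to look and compute and a shell command to move; the robot and the scene stay as the last step left them, time stands still between calls to the robot, and variables do not carry over. Pictures are saved under pics/ and viewed, at most 10 in all, crops included, and the job is handed in when it is done.

```bash
ls; mkdir -p pics
cat > h.py <<'E'
import numpy as np, cv2
from rig import ctrl
def cam(n):
    c=ctrl.get_calibration(n); K=np.array([[c['fx'],0,c['cx']],[0,c['fy'],c['cy']],[0,0,1.]]); return K,np.array(c['distortion'],float),np.array(c['T'])
def ray(n,uv,c=None):
    K,d,T=c or cam(n); p=cv2.undistortPoints(np.array([[uv]],float),K,d)[0,0]
    return T[:3,3],T[:3,:3]@np.array([p[0],-p[1],-1])
def onz(n,uv,z,c=None):
    o,r=ray(n,uv,c); return o+r*(z-o[2])/r[2]
def proj(n,P,c=None):
    K,d,T=c or cam(n); q=(np.linalg.inv(T)@np.append(P,1))[:3]*[1,-1,-1]
    return cv2.projectPoints(q[None],np.zeros(3),np.zeros(3),K,d)[0][0,0]
def save(n,f):
    im=ctrl.get_image(n); cv2.imwrite('pics/'+f,im[:,:,::-1]); return im
E
python3 -c "
from h import *
save('top','top.png');save('side','side.png')
for n in('top','side','wrist'):print(n,cam(n))
print(ctrl.get_state())"
```

```text
drive.py
pics
rig.py
top (array([[531.8791206 ,   0.        , 319.38473109],
       [  0.        , 531.8791206 , 231.47593168],
       [  0.        ,   0.        ,   1.        ]]), array([0.05375144, 0.        , 0.        , 0.        , 0.        ]), array([[ 0.02257085,  0.997297  , -0.06992312,  0.45121359],
       [-0.99957323,  0.02121432, -0.02008268, -0.01597826],
       [-0.01854502,  0.07034657,  0.99735021,  1.06010263],
       [ 0.        ,  0.        ,  0.        ,  1.        ]]))
side (array([[598.6105895 ,   0.        , 315.28430822],
       [  0.        , 598.6105895 , 231.8647374 ],
       [  0.        ,   0.        ,   1.        ]]), array([-0.04104432,  0.        ,  0.        ,  0.        ,  0.        ]), array([[-0.86714393,  0.24360304, -0.43441797,  0.09326313],
       [-0.4976466 , -0.45920431,  0.73585275,  0.78244734],
       [-0.02023064,  0.85427686,  0.51942445,  0.62465706],
       [ 0.        ,  0.        ,  0.        ,  1.        ]]))
wrist (array([[360.56233257,   0.        , 320.89313943],
       [  0.        , 360.56233257, 244.76121404],
       [  0.  
[... 397 characters left out ...]
.23609709e+00,  8.79156471e-02,  1.37204626e+00,  6.45942965e-06,
        1.68362138e+00, -1.03072568e-01]), 'joint_vel': array([-2.04506512e-03, -7.29921616e-05, -2.43142255e-03,  1.28081313e-03,
       -6.88347801e-04,  1.39483265e-03]), 'joint_efforts': array([ 2.58580054e-03, -3.41254914e+01, -3.03299868e+01,  7.20752380e-02,
        3.05066805e-02, -1.04412341e-04]), 'tcp_pos': array([ 0.2329951 , -0.49762864,  0.18103124]), 'tool_rot': array([ 9.76139411e-01,  2.17142488e-01, -1.11824893e-04, -9.89015750e-04]), 'wrist_force': array([ 0.21397255,  0.61596006, -0.41721808]), 'torque': array([ 0.00467041, -0.009995  ,  0.02213705]), 'grip_force': 0.0, 'gripper_width': 0.09383544170359699}
```

View pics/top.png

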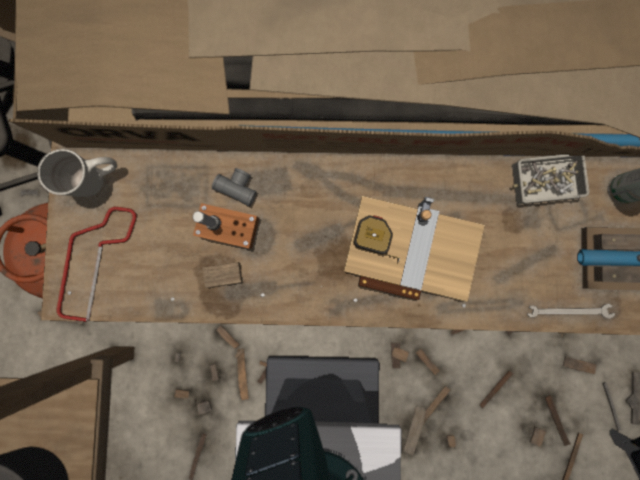

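View pics/side.png

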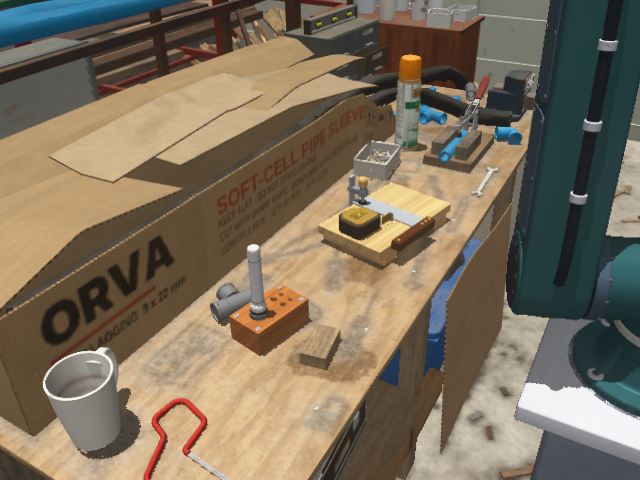

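The top view shows the dock near (227,228) with the marker's top at (198,217). The board runs around (345–485, 197–300), with the blade from (430,225) to (412,288). Enlarging both next.

```bash
python3 -c "
import cv2
a=cv2.imread('pics/top.png')
cv2.imwrite('pics/b5.png',cv2.resize(a[192:306,338:492],None,fx=5,fy=5,interpolation=cv2.INTER_CUBIC))
d=cv2.resize(a[195:260,185:265],(400,325),interpolation=cv2.INTER_CUBIC)
s=cv2.imread('pics/side.png')
e=cv2.resize(s[235:360,220:320],(400,500),interpolation=cv2.INTER_CUBIC)
import numpy as np
o=np.zeros((500,800,3),np.uint8);o[:325,:400]=d;o[:,400:]=e
cv2.imwrite('pics/d.png',o)"
```

```text
(no output)
```

View pics/b5.png

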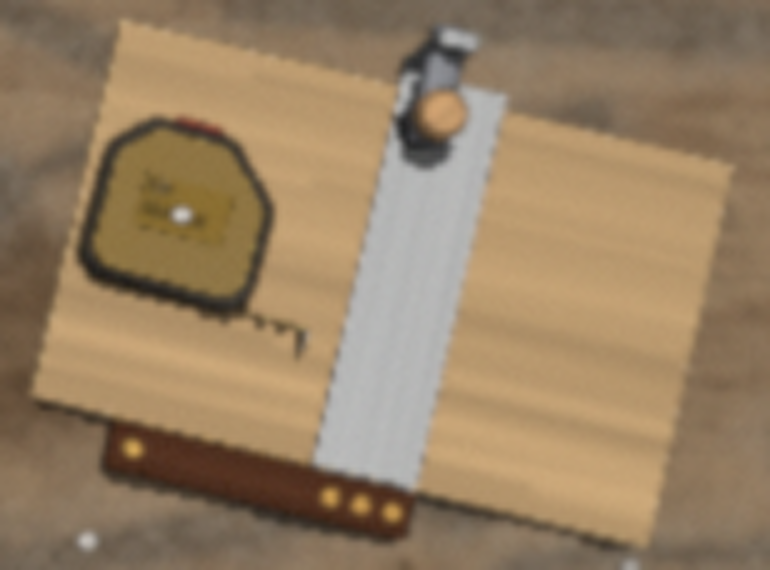

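View pics/d.png

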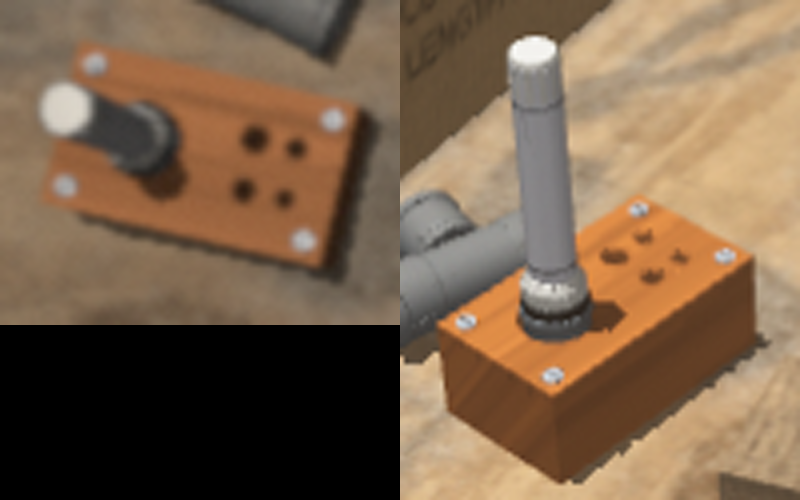

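```bash
cat > fit.py <<'E'
from h import *
from scipy.optimize import least_squares
ct=cam('top'); cs=cam('side')
u=lambda x,y,ox,oy,f:((x+.5)/f-.5+ox,(y+.5)/f-.5+oy)
def fit(obs,x0):
    def pose(p,l): c,s=np.cos(p[2]),np.sin(p[2]); return np.array([p[0]+c*l[0]-s*l[1],p[1]+s*l[0]+c*l[1],l[2]])
    r=lambda p:np.concatenate([proj(n,pose(p,np.array(l,float)),c)-uv for n,c,l,uv in obs])
    s=least_squares(r,x0); print(s.x.round(4),r(s.x).round(1)); return lambda l:pose(s.x,l)
T=lambda l,x,y,o,f=5:('top',ct,l,u(x,y,*o,f))
o=(338,192)
print('centre',onz('top',u(383,290,*o,5),.038,ct))
B=fit([T((.075,.12,.038),120,20,o),T((.075,-.12,.038),733,167,o),T((-.075,-.12,.038),647,548,o),T((-.075,.12,.038),35,398,o)],[.45,-.2,-.2])
print('start',B((-.062,-.033,.038)),'end',B((.062,-.033,.038)))
for x,y in((505,97),(416,488)): print('edge',onz('top',u(x,y,*o,5),.041,ct))
print('edge pred',B((.075,-.03,.041)),B((-.075,-.03,.041)))
o=(185,195)
D=fit([T((.032,-.055,.044),357,104,o),T((-.032,-.055,.044),325,268,o),T((-.032,.055,.044),42,203,o),T((.032,.055,.044),78,42,o)],[.47,.18,-.2])
print('cap',D((0,.022,.056)))
S=lambda x,y:('side',cs,None,u(x,y,220-100,235,4))
E2=fit([('side',cs,l,u(x-400,y,220,235,4)) for l,x,y in(((-.032,-.055,.044),754,258),((-.032,.055,.044),553,397),((.032,.055,.044),437,325),((.032,-.055,.044),639,196))],[.47,.18,-.2])
print('cap side',E2((0,.022,.056)))
print('mtop',onz('top',u(67,109,*o,5),.166,ct),onz('side',u(135,50,220,235,4),.166,cs))
E
python3 fit.py
```

```text
centre [ 0.49199    -0.17750401  0.038     ]
[ 0.4951 -0.1769 -0.2155] [ 0.2  0.   0.3 -0.4  0.4  0.3 -0.9  0.1]
start [ 0.42749845 -0.19587791  0.038     ] end [ 0.54863057 -0.22239223  0.038     ]
edge [ 0.56677198 -0.22262545  0.041     ]
edge [ 0.41711702 -0.19010781  0.041     ]
edge pred [ 0.56197139 -0.22224134  0.041     ] [ 0.41544059 -0.19016757  0.041     ]
[ 0.5303  0.1865 -0.1935] [ 0.3 -0.1 -0.7 -0.4 -0.   0.4  0.4  0.2]
cap [0.53448221 0.20811719 0.056     ]
[ 0.5299  0.1889 -0.2075] [ 0.2 -0.2 -0.1  0.2 -0.1  0.1  0.1 -0.2]
cap side [0.53446059 0.21038901 0.056     ]
mtop [0.53508569 0.20788581 0.166     ] [0.53389188 0.21018915 0.166     ]
```

The board and dock fits agree between views: cap at about (0.5345, 0.209). The line runs from about (0.4275, -0.196) to (0.5486, -0.222). Moving over to the dock.

Units first: shifts go in shares of 50 mm and turns go in units of 0.1 rad. So 0.0358 m is 0.716, -0.032 m is -0.64.

```bash
python3 drive.py '{"steps": [[0.094,0.716,-0.64,-0.16,0],[0.094,0.716,-0.64,-0.16,0],[0.094,0.716,-0.64,-0.16,0],[0.094,0.716,-0.64,-0.16,0],[0.094,0.716,-0.64,-0.16,0],[0.094,0.716,-0.64,-0.16,0],[0.094,0.716,-0.64,0,0],[0.094,0.716,-0.64,0,0],[0.094,0.716,-0.64,0,0],[0.094,0.716,-0.64,0,0],[0.094,0.716,-0.64,0,0],[0.094,0.716,-0.64,0,0]]}' 5
cat > to.py <<'E'
import sys
from h import *
from scipy.spatial.transform import Rotation as R
s=ctrl.get_state(); M=R.from_quat(s['tool_rot']).as_matrix()
t=np.array([float(v) for v in sys.argv[1:4]])
print('t',s['time_s'],'tool delta',(M.T@(t-s['tcp_pos'])).round(4),'yaw',np.degrees(np.arctan2(M[1,0],M[0,0])).round(2),'tcp',s['tcp_pos'].round(4),'F',s['wrist_force'].round(2),'q',s['joint_pos'].round(2))
E
python3 to.py .5345 .209 .215
```

```text
time_s: 1.3
tcp_pos: [0.4596, 0.0338, 0.2297]
tool_rot: [0.976, 0.217, -0.0, 0.0]
wrist_force: [0.0, -0.5, -0.8]
gripper_width: 0.0937
grip_force: 0.0
t 1.3 tool delta [ 0.1422 -0.1269  0.0147] yaw 25.1 tcp [0.4596 0.0338 0.2297] F [ 0.04 -0.53 -0.77] q [-0.05 -0.12  1.48 -0.    1.78  1.08]
```

Converted, 0.035 m is 0.7, 0.034 m is 0.68.

```bash
python3 drive.py '{"steps": [[0.094,0.7,-0.64,0,0],[0.094,0.7,-0.64,0,0],[0.094,0.68,-0.62,0,0],[0.094,0.68,-0.55,0,0],[0.094,0,0,0,0],[0.094,0,0,0,0]]}'
python3 -c "
from h import *
im=save('wrist','w1.png')
for P in((.5345,.209,.166),(.5345,.209,.056)):print(proj('wrist',np.array(P)))"
python3 to.py .5345 .209 .106
```

```text
time_s: 1.9
tcp_pos: [0.5321, 0.2017, 0.2287]
tool_rot: [0.976, 0.218, -0.001, 0.0]
wrist_force: [0.2, -0.9, 0.7]
gripper_width: 0.094
grip_force: 0.0
[313.92580477 241.86712446]
[315.89307632 214.27817379]
t 1.95 tool delta [ 0.0059 -0.0065  0.1234] yaw 25.09 tcp [0.5321 0.2008 0.2294] F [-0.64  0.52  0.61] q [ 0.26  0.13  1.23 -0.    1.78  1.39]
```

View pics/w1.png

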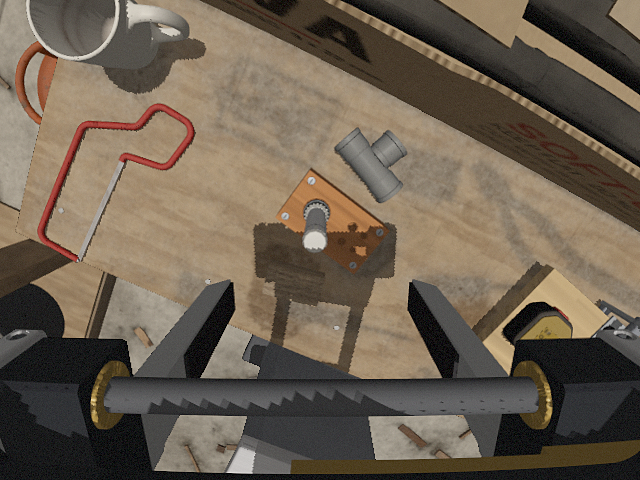

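The wrist view shows the marker's top at (316,241), 2 px from the prediction, and the fingers straddle it. Descending and closing gently.

Converted, 0.03 m is 0.6, 0.02 m is 0.4.

```bash
python3 drive.py '{"steps": [[0.094,0.06,-0.06,0.3,0],[0.094,0.06,-0.06,0.4,0],[0.094,0,0,0.6,0],[0.094,0,0,0.6,0],[0.094,0,0,0.4,0],[0.06,0,0,0.16,0],[0.03,0,0,0,0],[0.015,0,0,0,0],[0.01,0,0,0,0],[0.01,0,0,0,0]]}' 4
python3 to.py .5345 .209 .106; python3 -c "
from h import *
s=ctrl.get_state();print(s['gripper_width'],s['grip_force'],s['torque'])"
```

```text
time_s: 2.95
tcp_pos: [0.5363, 0.2094, 0.1087]
tool_rot: [0.976, 0.217, 0.001, -0.0]
wrist_force: [0.3, -1.0, 0.5]
gripper_width: 0.0575
grip_force: 0.0
t 2.95 tool delta [-0.0018 -0.0004  0.0026] yaw 25.08 tcp [0.5363 0.2094 0.1087] F [ 0.35 -0.96  0.54] q [ 0.27  0.17  1.43 -0.    1.54  1.41]
0.05745189996779358 0.0 [-0.0234941  -0.00539995 -0.02741982]
```

```bash
python3 drive.py '{"steps": [[0.01,-0.03,0,0.04,0],[0.01,0,0,0,0],[0.01,0,0,0,0],[0.01,0,0,0,0],[0.01,0,0,0,0],[0.01,0,0,0,0],[0.01,0,0,0,0],[0.01,0,0,0,0]]}' 4
python3 to.py .5345 .209 .106; python3 -c "
from h import *
s=ctrl.get_state();print(s['gripper_width'],s['grip_force'],s['torque'])"
```

```text
time_s: 3.75
tcp_pos: [0.5341, 0.2085, 0.105]
tool_rot: [0.976, 0.217, -0.0, 0.0]
wrist_force: [0.8, 0.6, -1.2]
gripper_width: 0.0188
grip_force: 4.0
t 3.75 tool delta [ 0.0006 -0.0002 -0.001 ] yaw 25.08 tcp [0.5341 0.2085 0.105 ] F [ 0.81  0.57 -1.19] q [ 0.27  0.17  1.44 -0.    1.54  1.41]
0.01884181825848685 3.99941548705101 [-0.02779575 -0.03347552  0.00608086]
```

```bash
python3 drive.py '{"steps": [[0.005,0,0,0,0],[0.005,0,0,0,0],[0.005,0,0,0,0],[0.005,0,0,0,0]]}' 50
cat > avg.py <<'E'
from h import *
import sys
L=[]
for i in range(int(sys.argv[1])):
    ctrl.get_image('top'); s=ctrl.get_state(); L.append(np.r_[s['tcp_pos'],s['wrist_force'],s['torque']])
L=np.array(L); print('t',s['time_s'],'w',s['gripper_width'],s['grip_force']); print(L.mean(0).round(4)); print(L.std(0).round(4))
E
python3 avg.py 6
```

```text
time_s: 4.15
tcp_pos: [0.5341, 0.2085, 0.1051]
tool_rot: [0.976, 0.217, 0.0, 0.0]
wrist_force: [-0.5, -0.0, 0.5]
gripper_width: 0.018
grip_force: 50.0
t 4.45 w 0.018138069792144787 49.9996680021286
[ 0.5341  0.2085  0.105  -0.0688 -0.2208 -0.2334 -0.0606 -0.0386 -0.0073]
[0.     0.     0.     0.2437 0.1975 0.5869 0.0222 0.0237 0.028 ]
```

Converted, -0.004 m is -0.08, -0.03 m is -0.6, 0.1387 rad is 1.387.

```bash
python3 drive.py '{"steps": [[0.005,0,0,-0.06,0],[0.005,0,0,-0.08,0],[0.005,0,0,-0.12,0],[0.005,0,0,-0.24,0],[0.005,0,0,-0.4,0],[0.005,0,0,-0.5,1],[0.005,0,0,-0.6,1.387],[0.005,0,0,0,1.387],[0.005,0,0,0,1.387],[0.005,0,0,0,1.387],[0.005,0,0,0,0],[0.005,0,0,0,0]]}' 50
python3 avg.py 1; python3 to.py 0.4325 -0.202 0.205
```

```text
time_s: 5.65
tcp_pos: [0.5343, 0.2087, 0.2065]
tool_rot: [0.994, -0.107, 0.001, -0.0]
wrist_force: [0.5, 0.6, -1.0]
gripper_width: 0.0184
grip_force: 50.0
t 5.7 w 0.01826290498573134 49.99902963638306
[ 0.5342  0.2087  0.2061  0.4372 -0.0177 -0.1339 -0.0123  0.0382 -0.0134]
[0. 0. 0. 0. 0. 0. 0. 0. 0.]
t 5.7 tool delta [-0.012   0.4229  0.0008] yaw -12.29 tcp [0.5342 0.2087 0.2061] F [ 0.44 -0.02 -0.13] q [0.27 0.14 1.27 0.   1.73 2.06]
```

Converted, 0.048 m is 0.96, 0.045 m is 0.9.

```bash
python3 drive.py '{"steps": [[0.005,-0.06,0.6,0,0],[0.005,-0.06,0.9,0,0],[0.005,-0.06,0.96,0,0],[0.005,-0.06,0.96,0,0],[0.005,-0.06,0.96,0,0],[0.005,-0.06,0.96,0,0],[0.005,0,0.96,0,0],[0.005,0,0.96,0,0],[0.005,0,0.8,0,0],[0.005,0,0.42,0,0],[0.005,0,0,0,0],[0.005,0,0,0,0]]}'
python3 -c "
from h import *
save('side','s2.png')
a=cv2.imread('pics/s2.png')
s=ctrl.get_state();t=s['tcp_pos'];print(t)
for h in(.0855,.0495,.0385,-.06):print(proj('side',t-[0,0,h]))
for P in((.4275,-.1959,.038),(.5486,-.2224,.038)):print(proj('side',np.array(P)))
cv2.imwrite('pics/s2c.png',cv2.resize(a[110:270,310:460],None,fx=3.7,fy=3.7,interpolation=cv2.INTER_CUBIC))"
python3 to.py 0.4262 -0.2018 0.128
```

```text
time_s: 6.9
tcp_pos: [0.4252, -0.2014, 0.2053]
tool_rot: [0.994, -0.108, 0.0, -0.0]
wrist_force: [0.3, -0.0, -0.6]
gripper_width: 0.018
grip_force: 50.0
[ 0.42538919 -0.20089571  0.20532076]
[427.15373081 178.35828767]
[428.61164484 160.94344711]
[429.06513321 155.50792233]
[433.30009548 104.30942054]
[422.04034511 216.78207499]
[371.69005121 197.57167146]
t 6.95 tool delta [0.001  0.0008 0.0773] yaw -12.36 tcp [ 0.4254 -0.2009  0.2053] F [ 0.12 -0.7  -0.27] q [-0.56 -0.09  1.51  0.    1.73  1.22]
```

View pics/s2c.png

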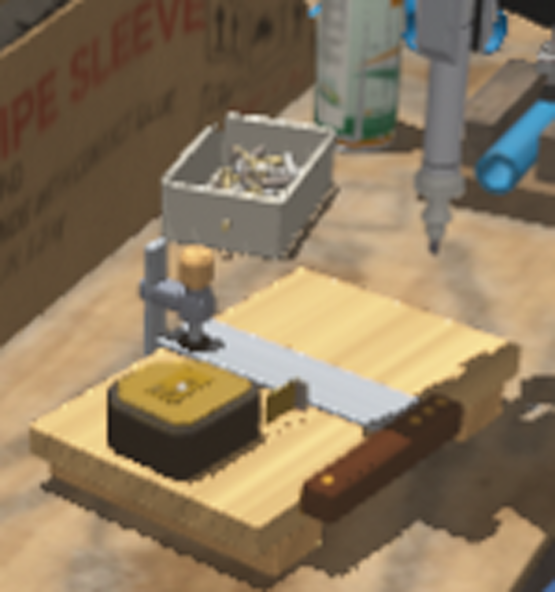

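The nib tip sits at (426.9,178.8) against a predicted (427.2,178.4), so the grasp is straight. Descending to a hover beside the line start.

Converted, 0.001 m is 0.02, 0.03 m is 0.6.

```bash
python3 drive.py '{"steps": [[0.005,0.02,0.016,0.4,0],[0.005,0,0,0.6,0],[0.005,0,0,0.4,0],[0.005,0,0,0.14,0],[0.005,0,0,0.056,0],[0.005,0,0,0,0],[0.005,0,0,0,0]]}'
python3 avg.py 8;python3 to.py 0.4275 -0.1959 0.1255
```

```text
time_s: 7.65
tcp_pos: [0.4269, -0.2028, 0.1268]
tool_rot: [0.994, -0.108, 0.001, 0.001]
wrist_force: [-0.3, -0.3, -0.4]
gripper_width: 0.0183
grip_force: 50.0
t 8.05 w 0.01867423078779607 49.99899923801422
[ 0.4264 -0.2029  0.1261  0.2825 -0.2772 -0.488   0.0305  0.0167 -0.0013]
[3.000e-04 1.000e-04 4.000e-04 3.278e-01 5.246e-01 5.881e-01 2.270e-02
 2.460e-02 1.710e-02]
t 8.05 tool delta [-0.    -0.007 -0.   ] yaw -12.44 tcp [ 0.426  -0.2027  0.1255] F [-0.17 -0.27 -0.55] q [-0.56 -0.07  1.64 -0.    1.57  1.22]
```

```bash
python3 drive.py '{"steps": [[0.005,0,-0.06,0,0],[0.005,0,-0.04,0,0],[0.005,0,-0.01,0,0],[0.005,0,0,0,0]]}'
python3 avg.py 4;  python3 drive.py '{"steps": [[0.005,0,-0.01,0,0],[0.005,0,-0.01,0,0],[0.005,0,0,0,0]]}'; python3 avg.py 4
```

```text
time_s: 8.45
tcp_pos: [0.4272, -0.1971, 0.1253]
tool_rot: [0.994, -0.108, 0.0, 0.0]
wrist_force: [0.1, 1.3, -1.4]
gripper_width: 0.0182
grip_force: 50.0
t 8.65 w 0.018159132816018365 49.9989777803421
[ 0.4272 -0.1972  0.1253  0.0738 -0.0047 -0.6186  0.035   0.0234 -0.0134]
[0.     0.     0.     0.343  0.4575 0.5967 0.0249 0.0269 0.0223]
time_s: 8.95
tcp_pos: [0.4274, -0.1963, 0.1253]
tool_rot: [0.994, -0.108, 0.0, 0.0]
wrist_force: [-0.1, 0.2, -0.4]
gripper_width: 0.0178
grip_force: 50.0
t 9.15 w 0.017985133839343935 49.99894559383392
[ 0.4274 -0.1963  0.1253  0.55    0.0012 -0.7222  0.0614  0.0174  0.0022]
[0.     0.     0.     0.6387 0.5997 0.2958 0.0223 0.0141 0.0145]
```

```bash
for i in 1; do python3 drive.py '{"steps": [[0.005,0,-0.01,0,0],[0.005,0,0,0,0]]}'|sed -n 2p; python3 avg.py 4|sed -n 2p; python3 drive.py '{"steps": [[0.005,0,-0.01,0,0],[0.005,0,0,0,0]]}'|sed -n 2p; python3 avg.py 4|sed -n 2p; done
```

```text
tcp_pos: [0.4275, -0.1958, 0.1253]
[ 0.4275 -0.1958  0.1253 -0.387  -0.0363 -0.8452  0.0586  0.044  -0.0051]
tcp_pos: [0.4276, -0.1953, 0.1253]
[ 0.4276 -0.1953  0.1253 -0.1489  0.0724 -0.6581  0.0786  0.0196  0.0116]
```

Converted, -0.0006 m is -0.012.

```bash
python3 drive.py '{"steps": [[0.005,0,-0.012,0,0],[0.005,0,0,0,0]]}'|sed -n 2p; python3 avg.py 4|sed -n 2p; python3 drive.py '{"steps": [[0.005,0,-0.012,0,0],[0.005,0,0,0,0]]}'|sed -n 2p; python3 avg.py 4|sed -n 2p
```

```text
tcp_pos: [0.4278, -0.1947, 0.1253]
[ 0.4277 -0.1947  0.1253  0.2969  0.0868 -0.6774  0.0487  0.0085 -0.0164]
tcp_pos: [0.4279, -0.1941, 0.1253]
[ 0.4279 -0.1941  0.1253 -0.064   0.108  -0.8349  0.0767 -0.004  -0.0013]
```

```bash
python3 -c "
from h import *
save('side','s3.png')
a=cv2.imread('pics/s3.png')
x0,y0=360,165
cv2.imwrite('pics/s3c.png',cv2.resize(a[y0:y0+65,x0:x0+95],None,fx=8,fy=8,interpolation=cv2.INTER_CUBIC))
t=ctrl.get_state()['tcp_pos']
f=lambda P:((proj('side',np.array(P))-[x0,y0]+.5)*8-.5).round(0)
print('tip85',f(t-[0,0,.085]),'collar',f(t-[0,0,.049]))
e=np.array([.9769,-.2139,0]);n=np.array([.2139,.9769,0])
S=np.array([.4275,-.1959,.038])
for k in(-.013,.0,.06,.137):print('edge top',f(S+k*e+.003*n+[0,0,.003]),'edge bottom',f(S+k*e+.003*n))"
```

```text
tip85 [496. 413.] collar [507. 282.]
edge top [539. 429.] edge bottom [538. 440.]
edge top [494. 412.] edge bottom [493. 422.]
edge top [293. 335.] edge bottom [292. 345.]
edge top [ 51. 243.] edge bottom [ 50. 253.]
```

View pics/s3c.png

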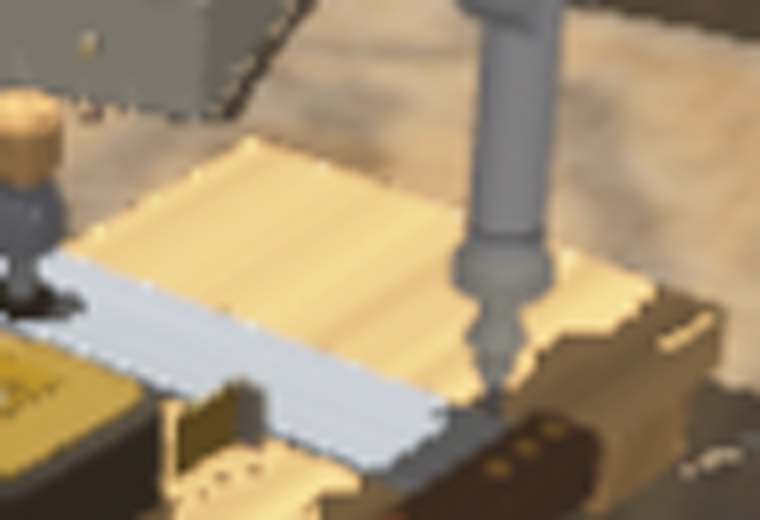

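The nib's tip shows at about (495,412) in the crop, at the blade's edge line and roughly at the blade's top height, so it may be riding over the blade. Backing off, lowering 1 mm and approaching again.

Converted, 0.0025 m is 0.05, 0.001 m is 0.02.

```bash
python3 drive.py '{"steps": [[0.005,0,0.05,0,0],[0.005,0,0,0.02,0],[0.005,0,0,0,0]]}'|sed -n 2p; python3 avg.py 4|sed -n 2p;  python3 drive.py '{"steps": [[0.005,0,-0.016,0,0],[0.005,0,0,0,0]]}'|sed -n 2p; python3 avg.py 3|sed -n 2p; python3 drive.py '{"steps": [[0.005,0,-0.012,0,0],[0.005,0,0,0,0]]}'|sed -n 2p; python3 avg.py 3|sed -n 2p
```

```text
tcp_pos: [0.4272, -0.1966, 0.1241]
[ 0.4273 -0.1966  0.1242 -0.6953 -0.2507 -0.0983  0.063  -0.0122  0.0118]
tcp_pos: [0.4275, -0.1957, 0.1243]
[ 0.4275 -0.1957  0.1243  0.3264  0.0421 -0.5724  0.0708  0.0303  0.0034]
tcp_pos: [0.4276, -0.1951, 0.1243]
[ 0.4276 -0.1952  0.1243 -0.021   0.5488 -0.2622  0.0281 -0.0107 -0.0042]
```

```bash
for k in 1; do python3 drive.py '{"steps": [[0.005,0,-0.012,0,0],[0.005,0,0,0,0]]}'|sed -n 2p; python3 avg.py 3|sed -n 2p; python3 drive.py '{"steps": [[0.005,0,-0.012,0,0],[0.005,0,0,0,0]]}'|sed -n 2p; python3 avg.py 3|sed -n 2p;python3 drive.py '{"steps": [[0.005,0,-0.012,0,0],[0.005,0,0,0,0]]}'|sed -n 2p; python3 avg.py 3; done
```

```text
tcp_pos: [0.4278, -0.1946, 0.1243]
[ 0.4277 -0.1946  0.1243 -0.2542  0.395  -0.9056  0.0377  0.03    0.0242]
tcp_pos: [0.4279, -0.194, 0.1243]
[ 0.4279 -0.194   0.1243 -0.0817 -0.2574 -0.8865  0.0421  0.0238  0.0063]
tcp_pos: [0.428, -0.1937, 0.1243]
t 13.05 w 0.018119789057531324 49.99875783920288
[ 0.428  -0.1937  0.1243 -0.5048 -0.8012 -0.5252 -0.1879  0.0657 -0.0465]
[0.     0.     0.     0.3696 0.3002 0.2996 0.0297 0.0081 0.0108]
```

Contact with the blade's edge came at TCP n = +2.0 mm from the estimate, confirmed by the torque jump. Touching at the far end too, for the angle.

Converted, 0.035 m is 0.7, 0.03 m is 0.6.

```bash
python3 drive.py '{"steps": [[0.005,0,0.04,0,0],[0.005,0.3,0,0,0],[0.005,0.6,0,0,0],[0.005,0.7,0,0,0],[0.005,0.6,0,0,0],[0.005,0.24,0,0,0],[0.005,0.04,0,0,0],[0.005,0,0,0,0],[0.005,0,0,0,0]]}'|sed -n 2,4p; python3 avg.py 3|sed -n 2p
python3 drive.py '{"steps": [[0.005,0,-0.012,0,0],[0.005,0,0,0,0]]}'|sed -n 2p; python3 avg.py 3|sed -n 2p;python3 drive.py '{"steps": [[0.005,0,-0.01,0,0],[0.005,0,0,0,0]]}'|sed -n 2p; python3 avg.py 3|sed -n 2p
```

```text
tcp_pos: [0.548, -0.2219, 0.1243]
tool_rot: [0.994, -0.108, -0.0, -0.0]
wrist_force: [-0.1, -0.2, -0.6]
[ 5.480e-01 -2.220e-01  1.246e-01 -3.967e-01 -5.210e-02 -4.284e-01
tcp_pos: [0.5486, -0.2214, 0.1246]
[ 0.5487 -0.2215  0.1244  0.0975 -0.1129 -0.7407  0.0672  0.0364  0.0026]
tcp_pos: [0.5489, -0.221, 0.1243]
[ 0.5489 -0.221   0.1243 -0.4803 -0.4681 -0.2606  0.0512  0.0145  0.0057]
```

Converted, -0.0005 m is -0.01.

```bash
python3 drive.py '{"steps": [[0.005,0,-0.01,0,0],[0.005,0,0,0,0]]}'|sed -n 2p; python3 avg.py 3|sed -n 2p;python3 drive.py '{"steps": [[0.005,0,-0.01,0,0],[0.005,0,0,0,0]]}'|sed -n 2p; python3 avg.py 3|sed -n 2p
```

```text
tcp_pos: [0.549, -0.2206, 0.1243]
[ 0.549  -0.2206  0.1243 -0.1288 -0.0192 -0.8876 -0.0444  0.0282  0.0109]
tcp_pos: [0.5491, -0.2203, 0.1243]
[ 0.5491 -0.2203  0.1243 -0.4259 -0.7228 -1.1706 -0.2668  0.1139  0.0414]
```

Converted, -0.035 m is -0.7, -0.03 m is -0.6.

```bash
python3 drive.py '{"steps": [[0.005,0,0.04,0,0],[0.005,-0.3,0,0,0],[0.005,-0.6,0,0,0],[0.005,-0.7,0,0,0],[0.005,-0.6,0,0,0],[0.005,-0.24,0,0,0],[0.005,-0.04,0,0,0],[0.005,0,0,0,0],[0.005,0,0,0,0]]}'|sed -n 2,4p; python3 avg.py 8
python3 to.py .4277 -.1948 .1213;python3 to.py .5488 -.2216 .1213
```

```text
tcp_pos: [0.4286, -0.1956, 0.1244]
tool_rot: [0.994, -0.108, 0.0, 0.0]
wrist_force: [0.1, -0.2, -0.7]
t 16.8 w 0.018101104768120414 49.99904215335846
[ 0.4281 -0.1954  0.1241 -0.0146 -0.1211 -0.6892  0.0401  0.0119  0.0175]
[3.000e-04 1.000e-04 1.000e-04 4.812e-01 1.991e-01 5.216e-01 3.160e-02
 3.490e-02 2.570e-02]
t 16.8 tool delta [-0.0002 -0.0005  0.0028] yaw -12.43 tcp [ 0.4278 -0.1953  0.1241] F [ 0.01 -0.15 -0.58] q [-0.55 -0.07  1.65 -0.    1.57  1.24]
t 16.8 tool delta [ 0.1239 -0.0004  0.0028] yaw -12.43 tcp [ 0.4278 -0.1953  0.1241] F [ 0.01 -0.15 -0.58] q [-0.55 -0.07  1.65 -0.    1.57  1.24]
```

Converted, -0.0004 m is -0.008, 0.0028 m is 0.056.

```bash
python3 drive.py '{"steps": [[0.005,0,-0.008,0,0],[0.005,0,0,0.056,0],[0.005,0,0,0,0]]}'|sed -n 2,4p; python3 avg.py 10
```

```text
tcp_pos: [0.4279, -0.195, 0.1214]
tool_rot: [0.994, -0.108, 0.0, 0.0]
wrist_force: [0.2, 0.4, 0.4]
t 17.6 w 0.018326672260036436 49.99958038330078
[ 4.279e-01 -1.950e-01  1.217e-01  4.342e-01 -2.848e-01  6.301e-01
  2.700e-03 -1.155e-01  3.000e-04]
[0.000e+00 0.000e+00 1.000e-04 5.042e-01 5.036e-01 5.821e-01 3.170e-02
 4.110e-02 2.510e-02]
```

```bash
python3 avg.py 14
```

```text
t 18.3 w 0.01806556538614486 49.99961614608765
[ 0.4278 -0.195   0.1215  0.5011 -0.4709  0.5284 -0.0572 -0.2056 -0.0027]
[0.     0.     0.     0.4596 0.3985 0.2938 0.028  0.0429 0.0358]
```

Converted, 0.004 m is 0.08, 0.002 m is 0.04.

```bash
python3 drive.py '{"steps": [[0.005,0.04,0,-0.01,0],[0.005,0.08,0,0,0],[0.005,0.08,0,0,0],[0.005,0.08,0,0,0],[0.005,0.08,0,0,0],[0.005,0.08,0,0,0],[0.005,0.08,0,0,0],[0.005,0.08,0,0,0],[0.005,0.08,0,0,0],[0.005,0.08,0,0,0],[0.005,0.08,0,0,0],[0.005,0.08,0,0,0]]}'
python3 to.py .5488 -.2216 .1213
```

```text
time_s: 19.5
tcp_pos: [0.4729, -0.2049, 0.122]
tool_rot: [0.994, -0.108, 0.0, 0.0]
wrist_force: [0.4, -0.9, -0.3]
gripper_width: 0.0185
grip_force: 50.0
t 19.5 tool delta [ 0.0777 -0.      0.0007] yaw -12.43 tcp [ 0.4729 -0.2049  0.122 ] F [ 0.37 -0.91 -0.35] q [-0.52  0.03  1.55 -0.    1.56  1.27]
```

Converted, 0.004 m is 0.08.

```bash
python3 drive.py '{"steps": [[0.005,0.08,0,0,0],[0.005,0.08,0,0,0],[0.005,0.08,0,0,0],[0.005,0.08,0,0,0],[0.005,0.08,0,0,0],[0.005,0.08,0,0,0],[0.005,0.08,0,0,0],[0.005,0.08,0,0,0],[0.005,0.08,0,0,0],[0.005,0.08,0,0,0],[0.005,0.08,0,0,0],[0.005,0.08,0,0,0]]}'
python3 to.py .5488 -.2216 .1213
```

```text
time_s: 20.7
tcp_pos: [0.5198, -0.2152, 0.122]
tool_rot: [0.994, -0.108, 0.0, 0.0]
wrist_force: [-0.7, 0.4, 0.3]
gripper_width: 0.0184
grip_force: 50.0
t 20.7 tool delta [0.0297 0.     0.0007] yaw -12.43 tcp [ 0.5198 -0.2152  0.122 ] F [-0.75  0.43  0.31] q [-0.49  0.13  1.44 -0.    1.57  1.29]
```

Converted, 0.004 m is 0.08, 0.001 m is 0.02.

```bash
python3 drive.py '{"steps": [[0.005,0.08,0,0,0],[0.005,0.08,0,0,0],[0.005,0.08,0,0,0],[0.005,0.08,0,0,0],[0.005,0.08,0,0,0],[0.005,0.08,0,0,0],[0.005,0.08,0,0,0],[0.005,0.02,0,0,0],[0.005,0,0,0,0],[0.005,0,0,0,0]]}'
python3 to.py .5488 -.2216 .1213; python3 -c "
from h import *
save('side','s4.png')
a=cv2.imread('pics/s4.png')
cv2.imwrite('pics/s4c.png',cv2.resize(a[150:240,335:450],None,fx=6,fy=6,interpolation=cv2.INTER_CUBIC))"
```

```text
time_s: 21.7
tcp_pos: [0.548, -0.2214, 0.1221]
tool_rot: [0.994, -0.108, 0.0, 0.0]
wrist_force: [0.9, 0.3, -0.2]
gripper_width: 0.018
grip_force: 50.0
t 21.7 tool delta [ 0.0009 -0.      0.0008] yaw -12.43 tcp [ 0.548  -0.2214  0.1221] F [ 0.92  0.32 -0.16] q [-0.48  0.2   1.37  0.    1.58  1.31]
```

View pics/s4c.png

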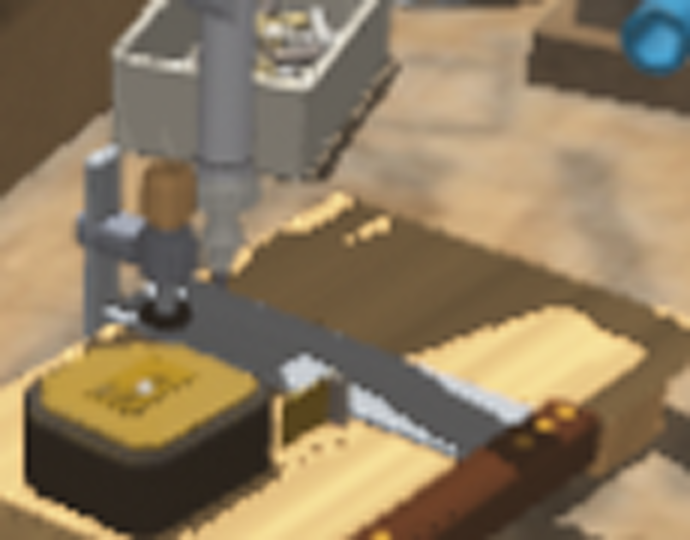

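The side view has the nib at the line's end, but the blade's 3 mm edge hides the line itself. Checking from above while still in place.

```bash
python3 -c "
from h import *
a=save('top','t4.png')[:,:,::-1]; b=save('wrist','w4.png')[:,:,::-1]
S=np.array([.4278,-.195,.038]);E=np.array([.548,-.2214,.038])
print([proj(n,P) for n in('top','wrist') for P in(S,E)])
c=cv2.resize(a[192:306,390:492],(400,447),interpolation=cv2.INTER_CUBIC)
o=np.zeros((447,800,3),np.uint8);o[:,:400]=c;o[:300,400:]=cv2.resize(b,(400,300));cv2.imwrite('pics/c4.png',o)"
```

```text
[array([423.16054728, 283.55503779]), array([437.55763429, 220.90147915]), array([321.65671035, 369.46630685]), array([321.61993869, 241.22845303])]
```

View pics/c4.png

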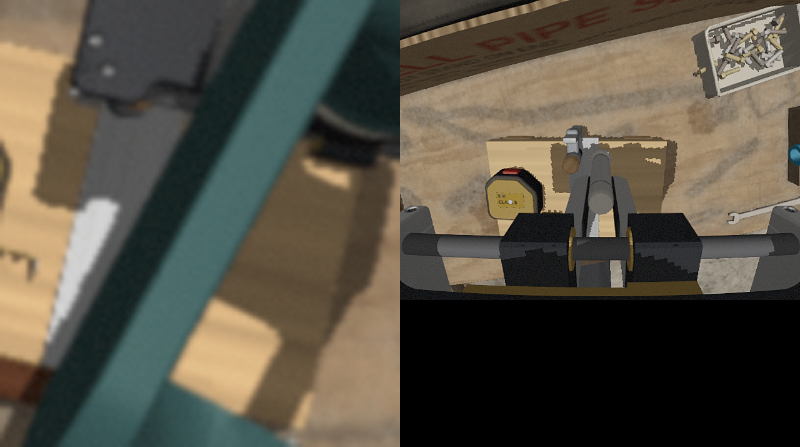

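Units first: shifts go in shares of 50 mm and turns go in units of 0.1 rad. So -0.046 m is -0.92, -0.04 m is -0.8.

```bash
python3 drive.py '{"steps": [[0.005,0,0,-0.28,0],[0.005,0,0,-0.6,0],[0.005,0,0,-0.8,0],[0.005,-0.2,-0.8,0,0],[0.005,-0.24,-0.92,0,0],[0.005,-0.24,-0.92,0,0],[0.005,-0.24,-0.92,0,0],[0.005,-0.24,-0.92,0,0],[0.005,-0.24,-0.92,0,0],[0.005,-0.24,-0.92,0,0],[0.005,-0.24,-0.92,0,0],[0.005,-0.24,-0.8,0,0]]}'|sed -n 1,3p
python3 to.py .5341 .2085 .206; python3 -c "
from h import *
a=save('top','t5.png').astype(int); z=cv2.imread('pics/top.png')[:,:,::-1].astype(int)
S=np.array([.4278,-.195,.038]);E=np.array([.548,-.2214,.038]);n=np.array([.2153,.9765,0])
c=cam('top')
for k in np.linspace(-.05,1.05,12):
  row=[]
  for d in(-.009,-.006,-.003,-.0015,0,.0015,.003,.006):
    u,v=proj('top',S+k*(E-S)+d*n,c).round().astype(int); row.append(int((a[v,u]-z[v,u]).sum()))
  print(round(k,2),row)"
```

```text
time_s: 23.05
tcp_pos: [0.5305, 0.1964, 0.2071]
tool_rot: [0.994, -0.108, 0.001, -0.0]
t 23.05 tool delta [ 0.0009 -0.0126  0.0011] yaw -12.39 tcp [0.5305 0.1964 0.2071] F [ 0.69 -0.48 -0.7 ] q [0.25 0.12 1.29 0.   1.73 2.04]
-0.05 [65, 61, 57, 59, 66, 66, 68, 70]
0.05 [59, 68, 62, 62, 68, 64, 71, 77]
0.15 [63, 62, 63, 65, 66, 66, 67, 70]
0.25 [61, 67, 67, 67, 64, 65, 69, 77]
0.35 [58, 61, 61, 61, 65, 68, 68, 75]
0.45 [56, 59, 59, 57, 57, 65, 76, 70]
0.55 [64, 65, 65, 60, 61, 63, 63, 71]
0.65 [63, 58, 63, 67, 67, 66, 70, 72]
0.75 [62, 57, 60, 62, 69, 66, 73, 69]
0.85 [65, 62, 61, 64, 64, 64, 67, 68]
0.95 [60, 63, 62, 62, 64, 62, 69, 68]
1.05 [59, 59, 66, 65, 60, 60, 70, 72]
```

No line shows in the top picture, either because the ink isn't rendered or because the nib didn't mark. Seating the marker against the ring's hard stop will give the exact nib offset, and so the actual press depth, before deciding. Aligning over the cap.

```bash
python3 drive.py '{"steps": [[0.005,0.02,-0.252,0,0],[0.005,0,0,0,0],[0.005,0,0,0.4,0],[0.005,0,0,0.6,0],[0.005,0,0,0.2,0],[0.005,0,0,0,0],[0.005,0,0,0,0]]}'|sed -n 1,3p
python3 avg.py 4; python3 to.py .5341 .2085 .112
```

```text
time_s: 23.8
tcp_pos: [0.5352, 0.2054, 0.147]
tool_rot: [0.994, -0.109, 0.001, -0.0]
t 24.0 w 0.018180209983019675 49.99939978122711
[ 0.5356  0.206   0.1478  0.5304  0.4574 -0.1713  0.0479  0.0472  0.016 ]
[1.000e-04 2.000e-04 1.000e-04 3.466e-01 4.063e-01 2.194e-01 2.610e-02
 1.620e-02 1.040e-02]
t 24.0 tool delta [-0.0019 -0.0019  0.0357] yaw -12.45 tcp [0.5355 0.2062 0.1477] F [0.31 1.05 0.03] q [ 0.27  0.15  1.37 -0.    1.62  2.06]
```

```bash
python3 drive.py '{"steps": [[0.005,-0.034,-0.034,0,0],[0.005,0,0,0,0],[0.005,0,0,0,0]]}'|sed -n 1,3p
python3 avg.py 3; python3 to.py .5341 .2085 .112
```

```text
time_s: 24.3
tcp_pos: [0.5332, 0.2083, 0.1462]
tool_rot: [0.994, -0.108, 0.0, -0.0]
t 24.45 w 0.01829491608287191 49.99946594238281
[ 0.5332  0.2082  0.146   0.1647 -0.2942 -0.6541  0.0412  0.0032 -0.0135]
[0.000e+00 0.000e+00 1.000e-04 1.599e-01 3.979e-01 1.712e-01 4.890e-02
 7.400e-03 2.250e-02]
t 24.45 tool delta [ 0.0008 -0.0005  0.0339] yaw -12.43 tcp [0.5332 0.2082 0.1459] F [ 0.21  0.1  -0.82] q [ 0.27  0.15  1.38 -0.    1.62  2.06]
```

```bash
python3 drive.py '{"steps": [[0.005,0.016,-0.01,0.1,0],[0.005,0,0,0.16,0],[0.005,0,0,0.16,0],[0.005,0,0,0.1,0],[0.005,0,0,0.04,0],[0.005,0,0,0,0]]}'
python3 to.py .5341 .2085 .1025
```

```text
time_s: 25.05
tcp_pos: [0.5338, 0.2085, 0.1173]
tool_rot: [0.994, -0.108, -0.0, 0.0]
wrist_force: [0.3, 1.1, 0.4]
gripper_width: 0.0182
grip_force: 50.0
t 25.05 tool delta [ 0.0003 -0.0001  0.0148] yaw -12.43 tcp [0.5338 0.2085 0.1173] F [0.27 1.1  0.44] q [0.27 0.16 1.42 0.   1.56 2.06]
```

Going in cleanly. Pushing in through the click.

Converted, 0.003 m is 0.06, 0.002 m is 0.04.

```bash
python3 drive.py '{"steps": [[0.005,0.006,0,0.06,0],[0.005,0,0,0.06,0],[0.005,0,0,0.04,0],[0.005,0,0,0.04,0],[0.005,0,0,0.02,0],[0.005,0,0,0,0]]}'
python3 avg.py 4
python3 to.py .5341 .2085 .1025
```

```text
time_s: 25.65
tcp_pos: [0.5341, 0.2084, 0.106]
tool_rot: [0.994, -0.108, -0.0, 0.0]
wrist_force: [0.0, 1.6, -1.4]
gripper_width: 0.0179
grip_force: 50.0
t 25.85 w 0.018168312349789006 49.99932110309601
[ 0.5341  0.2084  0.1061  0.0414  1.6565 -2.3526  0.4133  0.0088 -0.0046]
[0.000e+00 0.000e+00 1.000e-04 4.071e-01 6.924e-01 9.313e-01 2.490e-02
 1.570e-02 2.900e-02]
t 25.85 tool delta [-0.     -0.0001  0.0038] yaw -12.43 tcp [0.5341 0.2084 0.1063] F [-0.26  1.33 -3.31] q [0.27 0.17 1.43 0.   1.54 2.06]
```

```bash
for k in 1; do python3 drive.py '{"steps": [[0.005,0,0,0.02,0],[0.005,0,0,0,0]]}' >/dev/null; python3 avg.py 2|sed -n 2p;python3 drive.py '{"steps": [[0.005,0,0,0.02,0],[0.005,0,0,0,0]]}' >/dev/null; python3 avg.py 2|sed -n 2p;python3 drive.py '{"steps": [[0.005,0,0,0.014,0],[0.005,0,0,0,0]]}' >/dev/null; python3 avg.py 2|sed -n 2p;python3 drive.py '{"steps": [[0.005,0,0,0.014,0],[0.005,0,0,0,0]]}' >/dev/null; python3 avg.py 2; done
```

```text
[ 0.5343  0.2083  0.1058  0.0646  1.3749 -2.417   0.3396  0.0365 -0.0103]
[ 0.5345  0.2083  0.1051  0.0942  1.1799 -1.0566  0.336   0.1092 -0.0041]
[ 0.5345  0.2083  0.1046 -0.6149  0.5933  0.9508  0.2364  0.198  -0.0077]
t 27.05 w 0.018064379323224432 50.00101625919342
[ 0.5346  0.2084  0.1041 -0.9402  0.6498  3.0139  0.1673  0.3303  0.0141]
[0.     0.     0.     0.0106 0.2284 0.5462 0.0013 0.0237 0.0163]
```

```bash
for k in 1; do python3 drive.py '{"steps": [[0.005,0,0,0.014,0],[0.005,0,0,0,0]]}' >/dev/null; python3 avg.py 2|sed -n 2p;python3 drive.py '{"steps": [[0.005,0,0,0.014,0],[0.005,0,0,0,0]]}' >/dev/null; python3 avg.py 2|sed -n 2p;python3 drive.py '{"steps": [[0.005,0,0,0.014,0],[0.005,0,0,0,0]]}' >/dev/null; python3 avg.py 2|sed -n 2p;python3 drive.py '{"steps": [[0.005,0,0,0.014,0],[0.005,0,0,0,0]]}' >/dev/null; python3 avg.py 2; done
```

```text
[ 0.5347  0.2084  0.1035 -1.2495  0.6418  5.0389  0.0786  0.4161 -0.0285]
[ 0.5347  0.2084  0.1031 -2.0883 -0.1855  6.1608  0.065   0.4998 -0.0145]
[ 0.5347  0.2084  0.1028 -2.0915 -0.121   7.3034  0.0133  0.6477 -0.0236]
t 28.25 w 0.0181833586927721 50.004884004592896
[ 5.3480e-01  2.0840e-01  1.0260e-01 -2.2272e+00  1.8040e-01  8.9102e+00
  3.9000e-03  7.3980e-01  1.8000e-02]
[0.     0.     0.     0.168  0.3598 0.1152 0.028  0.0052 0.025 ]
```

```bash
for k in 1; do python3 drive.py '{"steps": [[0.005,0,0,0.02,0],[0.005,0,0,0,0]]}' >/dev/null; python3 avg.py 2|sed -n 2p;python3 drive.py '{"steps": [[0.005,0,0,0.02,0],[0.005,0,0,0,0]]}' >/dev/null; python3 avg.py 2|sed -n 2p;python3 drive.py '{"steps": [[0.005,0,0,0.02,0],[0.005,0,0,0,0]]}' >/dev/null; python3 avg.py 2; done
```

```text
[ 0.535   0.2084  0.1026 -3.9632 -0.6729 12.089  -0.0908  0.9566  0.0401]
[ 0.5351  0.2085  0.1026 -4.0631 -0.7873 14.6998 -0.1582  1.2216 -0.0397]
t 29.15 w 0.018327842304444907 50.022541880607605
[ 5.35300e-01  2.08500e-01  1.02500e-01 -5.64790e+00 -9.88300e-01
  1.77586e+01 -2.66800e-01  1.40500e+00 -1.70000e-02]
[0.     0.     0.     0.0242 0.2859 0.102  0.0039 0.0257 0.0006]
```

Converted, -0.0012 m is -0.024, -0.0005 m is -0.01.

```bash
python3 drive.py '{"steps": [[0.005,-0.024,0,0,0],[0.005,-0.01,0,0,0],[0.005,0,0,0,0],[0.005,0,0,0,0]]}'; python3 avg.py 4;  python3 -c "
from h import *
save('side','s9.png')
a=cv2.imread('pics/s9.png')
cv2.imwrite('pics/s9c.png',cv2.resize(a[215:360,210:350],None,fx=4,fy=4,interpolation=cv2.INTER_CUBIC))"
```

```text
time_s: 29.55
tcp_pos: [0.5348, 0.2086, 0.1025]
tool_rot: [0.994, -0.108, 0.003, -0.001]
wrist_force: [-3.5, -0.9, 16.2]
gripper_width: 0.0182
grip_force: 50.0
t 29.75 w 0.018106490778256042 50.021029114723206
[ 5.34700e-01  2.08600e-01  1.02500e-01 -3.84280e+00 -1.19120e+00
  1.69252e+01 -3.41700e-01  8.46500e-01  3.90000e-03]
[0.     0.     0.     0.421  0.263  0.3385 0.0441 0.0096 0.0129]
```

View pics/s9c.png

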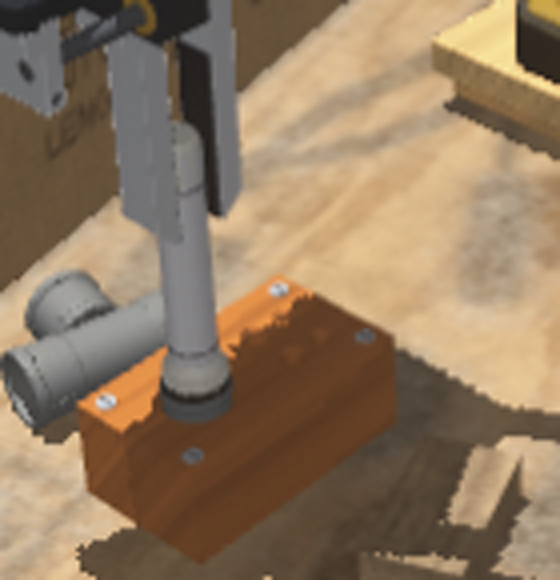

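The marker stands upright in the cap at about (197,380), its collar down on the ring, and is still gripped. The ring is at its hard stop with 17 N of push. The stop height puts the nib about 1.05 mm pressed during the stroke, enough to mark. Handing in.

```bash
python3 -c "
from rig import ctrl
print(ctrl.hand_in())"
```

```text
the job is handed in; nothing more can be done
None
```

The stroke was made along the blade and the marker is back in its cap, pressed fully home with about 17 N and still gripped; I handed in at about 30 s. I never saw the line itself: it did not show in the top camera, so that it was drawn rests on a nib press of about 1.05 mm, worked out from the ring's hard-stop height (marking needs 0.4 mm; 1 to 2.5 mm is right).

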